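# Open the child-safe knife drawer by its hidden catch

## Task

The knife drawer on the worktop is locked by a hidden push-catch: somewhere along the wooden ledge at the front edge of its top, one piece looks like the rest but gives way under a light push. Feel gently along the ledge until the finger drops into the recess, press the catch down until the drawer springs ajar, then pull the drawer fully open by its bar handle and let go; do not press hard on the ledge, and leave the mug, jar and tin where they stand.

Things in the scene. Friction and masses are not known exactly. Their poses are not given: they have to be found in the camera images.
- unit: Low white drawer unit fixed on the worktop, 200 mm deep (x), 400 mm wide (y), 125 mm high with its top board. Origin: centre of its underside; x points from the front (the drawer side, facing the robot) to the back, y along its width, z up. The drawer front is at x = -100 mm; the drawer slides out towards -x.
- top: White top board of the unit, 35 mm thick; origin: centre of its underside, 90 mm above the worktop, axes as the unit. In its front edge is a level wooden ledge, y from -100 to +100 mm, x from -100 to -50 mm, 115 mm above the worktop, with dark cross lines every 10 mm; the white board behind it and the white blocks at its ends stand 10 mm higher.
- ledge_left (a point): Left end (y = +100 mm) of the ledge surface, on the line through the middle of the hidden recess (x = -71 mm). The recess cover is one flush piece of the ledge that looks like the rest: 60 mm long (along y), x from -92 to -50 mm, its centre anywhere from y = -50 to +50 mm. All else of the ledge is rigid.
- ledge_right (a point): Right end (y = -100 mm) of the same line. The cover gives way at about 1 N and sinks straight down 7 mm under 2 to 3 N, into a recess with rigid walls all round; there it meets the firm catch. The drawer is released 12 mm down, at 7 to 8 N in all; the bottom is at 15 mm. Let go, cover and catch rise again slowly; the drawer stays ajar.
- handle (a point): Middle of the drawer's steel bar handle: round bar 10 mm thick, straight for 120 mm along y, 45 mm in front of the drawer front, 100 mm above the worktop (15 mm below the ledge surface). It moves with the drawer. Free space in front of it; 40 mm clear behind it.
- drawer (a joint): How far the drawer is out: 0 shut and locked, springs out by 0.02 to 0.04 when the catch is pressed, 0.10 fully open at its stop. It stays where it is left; light friction.
- mug: White mug, 80 mm wide, 90 mm high, standing on the worktop to one side of the unit's front; origin at the centre of its underside.
- jar: Amber jar with a steel cap, 64 mm wide, 110 mm high, standing on the worktop to the other side; origin at the centre of its underside.
- tin: Small tin, 60 mm wide, 55 mm high, standing on the back part of the top board; origin at the centre of its underside.

How it is judged (in metres and radians):
On the way:
1. the drawer is sprung ajar by its catch, not being held by the robot (value of joint drawer above 0.012 m and distance between the grasp point and handle above 0.05 m), for 0.1 s.
At the end, for the whole second after the job is handed in: The drawer is fully open (within 12 mm of its 100 mm stop), at rest and let go; mug, jar and tin are where they stood (value of joint drawer above 0.088 m and velocity of joint drawer between -0.01 and 0.01 m/s); the robot touches nothing.
It fails at once if the robot presses or pushes the ledge or top board with more than 30 N (contact force between any of the fingers, the arm and top above 30 N).
It fails at once if the mug, jar or tin is moved by more than 25 mm or tipped (distance of any of mug, jar, tin from where it was at the start of the episode above 0.025 m or angle between any of mug, jar, tin's own z axis and vertical above 0.3 rad).
It also fails if it takes over 70 s, if anything falls off the work surface, if the arm or the gripper's body presses on something with over 40 N, if the wrist force passes 120 N, or if a joint passes its speed limit or range.

## Robot

A 7-joint arm with a two-finger parallel gripper is mounted at the origin on the work surface. World frame = base frame: x ahead of the robot, y to its left, z up, the work surface at z = 0. Lengths are in m, angles in degrees, forces in N, time in s.
With the tool pointing down it reaches from about 0.35 to 0.775 m from the base axis. Payload 3.1 kg.
Tool frame: the origin (TCP) lies midway between the tips of the shut fingers; the grasp point (between the pads) lies 19 mm behind it; z points along the fingers, y is the line along which they close (so a half turn about z gives the same grasp; the last joint's range is limited). The gripper opens to 85 mm and grips with 20 to 120 N. Pads are 22 mm wide; open, the fingers measure 114 mm over their backs; the gripper's body (76 mm by 85 mm) begins 54 mm behind the grasp point. The pads swing forward as they close: fully open they stand 13 mm farther back than shut.
Start: joints at [62.412, 17.813, 0.802, 86.603, -0.252, 75.585, -1.558], TCP at [0.234, -0.498, 0.231] pointing down, gripper open.
Joint ranges: [-154.91, 154.91], [-16.99, 109.72], [-72.82, 74.43], [7.12, 147.25], [-82.49, 262.49], [11.32, 116.49], [-174.64, 174.64]. Speed limits (degrees/s): [159.86, 159.86, 180, 180, 180, 180, 180].

## Interface

Orientations are given as [roll, pitch, yaw] about the fixed x, y, z axes, in that order (R = Rz(yaw) Ry(pitch) Rx(roll)).
In Python, from station import bot gives the robot as it stands. The module is installed in compiled form; this text tells all that it offers.
- The arm moves only by the shell command python3 -m jog [FORCE], which reads ROWS from standard input. ROWS is a JSON list that holds a single list of rows (three levels of brackets), with 1 to 5 rows, each of 7 numbers: dx, dy, dz in shares of 0.3 m (1.0 is 0.3 m), then a rotation vector rx, ry, rz in fractions of the full range, 1 being 180 degrees, then the finger opening in m; each row is the pose to reach, as a shift and turn from the pose commanded when the command began, along the tool's axes at that moment; what a row does not reach only later rows make up. A row lasts 1/8 s, in which the tool goes at most 0.0625 m and 10.7 degrees, less where a joint would pass 70% of its speed; a pose out of reach is approached as far as the arm can. The fingers move at their own pace and stop on an object; FORCE is the grip in N (left out, the last holds). Time passes only in rows, so rows that do not move let the fingers close. It prints the time, the measured TCP pose, the force, the opening and the grip force at its end. No shift or turn number may pass 1 either way. Input that does not fit is refused with a message, and nothing moves.
- bot.state(): the state, without advancing time (a new reading comes with each control period).
- bot.grab_frame(name): name is "scene" or "top"; returns the picture (384x512x3 uint8, blue, green, red); there is no depth.
- bot.camera_info(name): a dict with "K" (3x3 intrinsics, pixels), "eye" and "rotation" of the camera in the world. Camera axes: x right, y down, z forward; pixel columns grow to the right and rows downward; lengths in m; the calibration is good to about 2 mm. A picture is of the moment at which its call begins. camera_info takes no time and is no camera call.
- bot.close_job(): hands the job in; it is judged then, once.
The state is a dict: "time": time; "joints": joint angles; "joint_vel": joint speeds; "effort": joint torques, N m; "tcp_pos": TCP position; "orientation": TCP orientation; "wrist_force": force on the tool from outside, world axes, zero at the start; "ft_torque": the same for the moment, N m; "finger_gap": finger opening in m; "finger_force": force on a finger pad.
Only numpy, scipy, OpenCV 4.12 (cv2) and the standard library are available. Lean on these libraries where they do the work, as an engineer would, in place of code of your own. Each camera call takes 0.05 s, during which the arm holds its last target. There are 200 camera calls.

## Working session

There is one attempt and no reset: what is moved stays moved. The work goes in short steps, Python scripts to look and compute and a shell command to move; the robot and the scene stay as the last step left them, time stands still between calls to the robot, and variables do not carry over. Pictures are saved under pics/ and viewed, at most 10 in all, crops included, and the job is handed in when it is done.

```bash
mkdir -p pics; python3 - <<'E'
from station import bot
import cv2
for n in("scene","top"):
    cv2.imwrite(f"pics/{n}0.png",bot.grab_frame(n)); c=bot.camera_info(n); print(n,c)
print(bot.state())
E
```

```text
scene {'K': array([[387.17599803,   0.        , 252.00126423],
       [  0.        , 387.17599803, 193.96936046],
       [  0.        ,   0.        ,   1.        ]]), 'eye': array([1.2510225 , 0.35818221, 0.79948983]), 'rotation': array([-134.79137114,    0.66990814,  118.73412389])}
top {'K': array([[454.13026377,   0.        , 243.98496623],
       [  0.        , 454.13026377, 192.61062402],
       [  0.        ,   0.        ,   1.        ]]), 'eye': array([0.50539121, 0.00963297, 1.36835131]), 'rotation': array([-175.65401207,   -0.93624631,  -90.07750543])}
{'time': 0.1, 'joints': array([62.4120515 , 17.85609789,  0.80110509, 86.68348815, -0.25065779,
       75.5840533 , -1.55730275]), 'joint_vel': array([-3.60740003e-02, -7.65297316e-02, -6.76801444e-02, -3.07273210e-01,
        1.01981392e-04, -6.14703204e-02, -3.24715981e-02]), 'effort': array([ 3.13305663e-04, -3.80856836e+01,  1.46228937e-01, -2.31242609e+01,
        1.22004695e-02,  8.08446348e-03, -6.11663467e-06]), 'tcp_pos': array([ 0.23389718, -0.49706108,  0.23032229]), 'orientation': array([-1.79878258e+02,  6.31215374e-03,  2.52052088e+01]), 'wrist_force': array([ 0.23232466, -0.74523711, -0.18814714]), 'ft_torque': array([-0.0361758 , -0.03289782,  0.0253888 ]), 'finger_force': 0.0, 'finger_gap': 0.08525755658318722}
```

View pics/scene0.png

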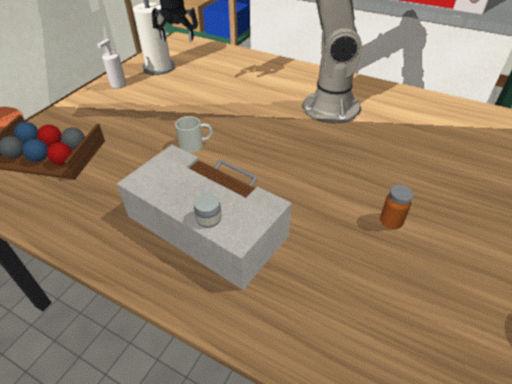

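View pics/top0.png

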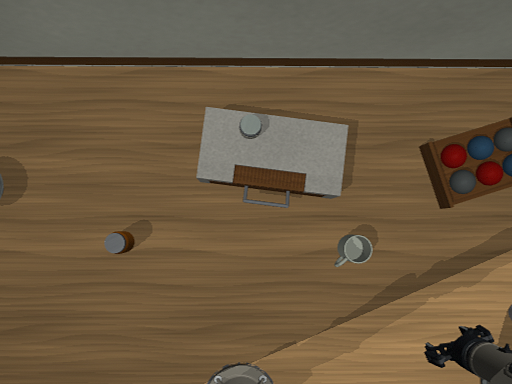

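The top view shows the unit (top corners about (206,107), (349,124), (341,194), (198,180)), the ledge at cols 233–306 and rows 165–192, and the handle bar at (243–290, ~204). The mug is at (357,249) and the jar at (118,242). I'll measure these from the images.

```bash
cat > h.py <<'E'
import numpy as np, cv2
from scipy.spatial.transform import Rotation as R
from station import bot
def ray(n,px,z):
    c=bot.camera_info(n); r=R.from_euler('xyz',c['rotation'],degrees=True).as_matrix()
    p=np.atleast_2d(np.array(px,float)); d=np.c_[p,np.ones(len(p))]@np.linalg.inv(c['K']).T@r.T
    return c['eye']+d*((z-c['eye'][2])/d[:,2])[:,None]
def proj(n,P):
    c=bot.camera_info(n); r=R.from_euler('xyz',c['rotation'],degrees=True).as_matrix()
    q=(np.atleast_2d(P)-c['eye'])@r@c['K'].T
    return q[:,:2]/q[:,2:]
E
python3 - <<'E'
from h import *
im=cv2.imread('pics/top0.png'); hsv=cv2.cvtColor(im,cv2.COLOR_BGR2HSV)
h,s,v=cv2.split(hsv)
m=np.zeros(s.shape,np.uint8)
m[95:215,185:365]=1
wh=((s<40)&(v>130)&(m>0)).astype(np.uint8)*255
wh[:, :]=cv2.morphologyEx(wh,cv2.MORPH_OPEN,np.ones((5,5)))
c=max(cv2.findContours(wh,0,1)[0],key=cv2.contourArea)
hull=cv2.convexHull(c); rect=cv2.minAreaRect(hull); b=cv2.boxPoints(rect); print(rect,b.tolist())
W=ray('top',b,.125)[:,:2]; print('top corners',W.round(4).tolist(),'ctr',W.mean(0), [np.linalg.norm(W[i]-W[i-1]).round(4) for i in range(4)])
for px in [(175,262),(172,250),(186,270),(150,300),(204,265),(202,255),(185,243),(195,220),(150,215)]: print(px,im[px],hsv[px])
print(proj('top',[[0,0,0]]))
big=cv2.resize(im[95:215,185:365],None,fx=4.4,fy=4.4,interpolation=cv2.INTER_CUBIC); cv2.imwrite('pics/crop.png',big)
E
```

```text
((310.1842956542969, 147.93344116210938), (68.5858154296875, 54.50644302368164), 6.709837436676025) [[272.9419860839844, 170.99317932128906], [279.3105773925781, 116.86006164550781], [347.4266052246094, 124.87370300292969], [341.0580139160156, 179.00682067871094]]
top corners [[0.6597, -0.0908], [0.8114, -0.1095], [0.7892, -0.2995], [0.6375, -0.279]] ctr [ 0.72446651 -0.1947095 ] [np.float64(0.1895), np.float64(0.1529), np.float64(0.1913), np.float64(0.1531)]
(175, 262) [25 48 75] [ 14 170  75]
(172, 250) [30 57 87] [ 14 167  87]
(186, 270) [29 57 88] [ 14 171  88]
(150, 300) [123 130 131] [ 26  16 131]
(204, 265) [99 95 88] [101  28  99]
(202, 255) [106 102  99] [107  17 106]
(185, 243) [10 25 42] [ 14 194  42]
(195, 220) [ 55  85 108] [ 17 125 108]
(150, 215) [131 139 140] [ 27  16 140]
[[239.86064869 400.69115589]]
```

View pics/crop.png

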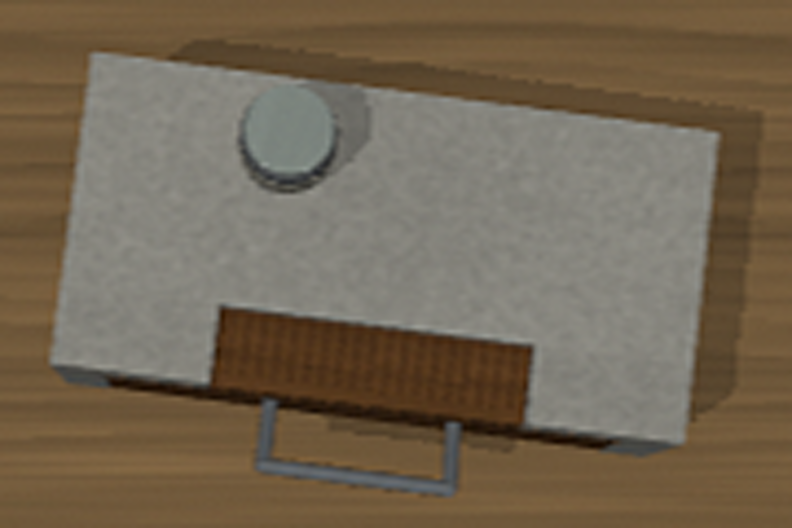

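The crop shows the top face corners at crop pixels (90,52), (719,131), (684,443), (50,362). The ledge corners are (220,306), (533,346), (523,424), (211,384), and the bar runs from (262,466) to (452,490). Fit the unit pose from these.

```bash
cat >> h.py <<'E'
E
python3 - <<'E'
from h import *
f=lambda a:(np.array(a,float)+.5)/4.4-.5+np.array([185,95])
C=ray('top',f([(90,52),(719,131),(684,443),(50,362)]),.125)[:,:2]
L=ray('top',f([(533,346),(220,306)]),.125)[:,:2]  # back edge of ledge opening (upper rim)
U=np.array([[.1,.2],[.1,-.2],[-.1,-.2],[-.1,.2],[-.05,-.1],[-.05,.1]])
P=np.r_[C,L]; pm,um=P.mean(0),U.mean(0)
r,_=R.align_vectors(np.c_[P-pm,np.zeros(6)],np.c_[U-um,np.zeros(6)])
M=r.as_matrix()[:2,:2]; o=pm-M@um; yaw=r.as_euler('xyz',degrees=True)[2]
print('o',o,'yaw',yaw,'res mm',((U@M.T+o-P)*1e3).round(1).tolist())
H=ray('top',f([(262,466),(452,490)]),.1)[:,:2]; print('handle',H,H.mean(0),'pred',M@[-.145,0]+o)
np.savez('pose.npz',o=o,M=M,yaw=yaw)
for y in(.1,.05,0,-.05,-.1): print(y,M@[-.071,y]+o)
s=bot.state();T=R.from_euler('xyz',s['orientation'],degrees=True).as_matrix();print(T.round(3),s['tcp_pos'])
print('mug',ray('top',[(357,247)],.09),'jar',ray('top',[(116,242)],.11))
# ledge left end in tool yaw terms: tool y along unit y
E
```

```text
o [ 0.71631208 -0.08958683] yaw -7.205208685720065 res mm [[0.3, -0.9], [-0.2, 0.7], [-0.4, 0.0], [-1.0, 0.3], [0.7, -1.1], [0.7, 1.0]]
handle [[ 0.57956833 -0.01168204]
 [ 0.56422674 -0.13256406]] [ 0.57189754 -0.07212305] pred [ 0.5724571  -0.07140043]
0.1 [0.65841509 0.01852856]
0.05 [ 0.65214392 -0.0310766 ]
0 [ 0.64587275 -0.08068177]
-0.05 [ 0.63960158 -0.13028693]
-0.1 [ 0.6333304 -0.1798921]
[[ 0.905  0.426 -0.001]
 [ 0.426 -0.905  0.002]
 [-0.    -0.002 -1.   ]] [ 0.23389718 -0.49706108  0.23032229]
mug [[ 0.44925427 -0.32872075  0.09      ]] jar [[0.46513592 0.34035015 0.11      ]]
```

Units first: shifts go in shares of 0.3 m and turns go in shares of 180 degrees. So 0.275 m / 0.3 = 0.9167, -0.05 m / 0.3 = -0.1667, 32.4 degrees / 180 = 0.18.

```bash
echo '[[[0.1833,-0.0567,0,0,0,0.0389,0],[0.3667,-0.1133,0,0,0,0.0778,0],[0.55,-0.1667,0,0,0,0.1167,0],[0.7333,-0.2233,0,0,0,0.1556,0],[0.9167,-0.28,0,0,0,0.18,0]]]' | python3 -m jog
python3 - <<'E'
from h import *
s=bot.state();print(s['orientation'],s['wrist_force'])
T=R.from_euler('xyz',s['orientation'],degrees=True).as_matrix();print(T.T@(np.array([.6396,-.1303,.15])-s['tcp_pos']))
E
```

```text
time: 0.72
tcp_pos: [0.4481, -0.3031, 0.2309]
orientation: [-180.0, 0.0, -7.4]
wrist_force: [0.8, -0.3, -0.1]
finger_gap: -0.0002
finger_force: 0.0
[-1.79996042e+02  4.02031638e-02 -7.37482714e+00] [ 0.78030019 -0.28951249 -0.05433072]
[ 0.1677911  -0.19596541  0.08076165]
```

In the tool's units: -0.195 m / 0.3 = -0.65, -0.18 m / 0.3 = -0.6.

```bash
echo '[[[0.1333,-0.15,0,0,0,0,0],[0.2667,-0.3,0.0667,0,0,0,0],[0.4,-0.45,0.1667,0,0,0,0],[0.5333,-0.6,0.2333,0,0,0,0],[0.5567,-0.65,0.2667,0,0,0,0]]]' | python3 -m jog; echo '[[[0,0,0,0,0,0,0],[0,0,0,0,0,0,0]]]' | python3 -m jog
cat > chk.py <<'E'
from h import *
s=bot.state();q=np.load('pose.npz')
print('t',s['time'],'unit xy mm',(q['M'].T@(s['tcp_pos'][:2]-q['o'])*1e3).round(1),'z',s['tcp_pos'][2].round(4),'rpy',s['orientation'].round(2),'F',s['wrist_force'].round(2))
E
python3 chk.py
```

```text
time: 1.35
tcp_pos: [0.6386, -0.1267, 0.1486]
orientation: [-179.8, 0.2, -6.9]
wrist_force: [-1.4, -0.0, 0.5]
finger_gap: 0.0001
finger_force: 0.0
time: 1.6
tcp_pos: [0.6364, -0.1353, 0.152]
orientation: [179.8, -0.0, -7.4]
wrist_force: [-0.7, -0.1, 0.7]
finger_gap: -0.0
finger_force: 0.0
t 1.6 unit xy mm [-73.5 -55.3] z 0.152 rpy [ 1.7984e+02 -1.0000e-02 -7.3900e+00] F [-0.74 -0.09  0.68]
```

In the tool's units: 0.03 m / 0.3 = 0.1, 0.02 m / 0.3 = 0.0667.

```bash
echo '[[[0.0067,0,0.0333,0,0,0,0],[0.0067,0,0.0667,0,0,0,0],[0.0067,0,0.1,0,0,0,0],[0.0067,0,0.1,0,0,0,0]]]' | python3 -m jog >/dev/null; python3 chk.py; echo '[[[0,0,0.0067,0,0,0,0],[0,0,0.0067,0,0,0,0]]]' | python3 -m jog|tail -4; python3 chk.py; echo '[[[0,0,0.0067,0,0,0,0],[0,0,0.0067,0,0,0,0]]]' | python3 -m jog>/dev/null; python3 chk.py
```

```text
t 2.1 unit xy mm [-72.2 -52.2] z 0.1197 rpy [-179.99    0.18   -7.21] F [-0.34  0.19  0.32]
orientation: [180.0, -0.0, -7.2]
wrist_force: [0.9, -0.3, -0.2]
finger_gap: -0.0002
finger_force: 0.0
t 2.35 unit xy mm [-70.8 -51.9] z 0.1195 rpy [ 1.80e+02 -3.00e-02 -7.18e+00] F [ 0.92 -0.27 -0.19]
t 2.6 unit xy mm [-71.1 -52. ] z 0.1172 rpy [ 1.80e+02  1.00e-02 -7.19e+00] F [-0.14  0.05 -0.18]
```

In the tool's units: 0.002 m / 0.3 = 0.0067.

```bash
for i in 1; do echo '[[[0,0,0.0067,0,0,0,0],[0,0,0.0067,0,0,0,0]]]' | python3 -m jog>/dev/null; python3 chk.py; done;  echo '[[[0,0,0.0033,0,0,0,0],[0,0,0.0033,0,0,0,0]]]' | python3 -m jog>/dev/null; python3 chk.py;echo '[[[0,0,0.0033,0,0,0,0],[0,0,0.0033,0,0,0,0]]]' | python3 -m jog>/dev/null; python3 chk.py
```

```text
t 2.85 unit xy mm [-70.9 -52. ] z 0.1153 rpy [ 1.8e+02 -1.0e-02 -7.2e+00] F [0.41 0.45 0.19]
t 3.1 unit xy mm [-70.9 -52. ] z 0.1144 rpy [ 1.8e+02 -1.0e-02 -7.2e+00] F [-0.25  0.12  0.19]
t 3.35 unit xy mm [-70.9 -52. ] z 0.1134 rpy [ 1.8e+02 -2.0e-02 -7.2e+00] F [0.53 0.13 1.22]
```

```bash
for i in 1; do echo '[[[0,0,0.0033,0,0,0,0],[0,0,0.0033,0,0,0,0]]]' | python3 -m jog>/dev/null; python3 chk.py; done;  echo '[[[0,0,0.0033,0,0,0,0],[0,0,0.0033,0,0,0,0]]]' | python3 -m jog>/dev/null; python3 chk.py
```

```text
t 3.6 unit xy mm [-70.9 -52. ] z 0.1123 rpy [ 1.8e+02 -1.0e-02 -7.2e+00] F [-0.52  0.15  1.56]
t 3.85 unit xy mm [-70.9 -52. ] z 0.1113 rpy [ 1.8e+02 -1.0e-02 -7.2e+00] F [ 1.52 -0.08  0.48]
```

In the tool's units: 0.001 m / 0.3 = 0.0033.

```bash
echo '[[[0,0,0.0033,0,0,0,0],[0,0,0.0033,0,0,0,0]]]' | python3 -m jog>/dev/null; python3 chk.py;  echo '[[[0,0,0.0033,0,0,0,0],[0,0,0.0033,0,0,0,0]]]' | python3 -m jog>/dev/null; python3 chk.py; echo '[[[0,0,0.0033,0,0,0,0],[0,0,0.0033,0,0,0,0]]]' | python3 -m jog>/dev/null; python3 chk.py
```

```text
t 4.1 unit xy mm [-70.9 -52. ] z 0.1103 rpy [-1.8e+02 -1.0e-02 -7.2e+00] F [ 0.19 -0.21  0.78]
t 4.35 unit xy mm [-70.9 -52. ] z 0.1093 rpy [ 1.80e+02 -1.00e-02 -7.19e+00] F [-0.04  0.52  1.7 ]
t 4.6 unit xy mm [-70.9 -52. ] z 0.1087 rpy [ 1.7999e+02 -2.0000e-02 -7.2000e+00] F [-0.25 -1.13  2.99]
```

In the tool's units: 0.001 m / 0.3 = 0.0033.

```bash
echo '[[[0,0,0.0033,0,0,0,0],[0,0,0.0033,0,0,0,0]]]' | python3 -m jog>/dev/null; python3 chk.py;  echo '[[[0,0,0.0033,0,0,0,0],[0,0,0.0033,0,0,0,0]]]' | python3 -m jog>/dev/null; python3 chk.py; echo '[[[0,0,0.0033,0,0,0,0],[0,0,0.0033,0,0,0,0]]]' | python3 -m jog>/dev/null; python3 chk.py
```

```text
t 4.85 unit xy mm [-70.9 -52. ] z 0.1086 rpy [ 1.7999e+02 -4.0000e-02 -7.2000e+00] F [-1.42  0.86  7.79]
t 5.1 unit xy mm [-70.9 -52. ] z 0.1086 rpy [ 1.7998e+02 -6.0000e-02 -7.2000e+00] F [-3.41  0.17  9.84]
t 5.35 unit xy mm [-70.8 -52. ] z 0.1085 rpy [ 1.7998e+02 -9.0000e-02 -7.2000e+00] F [-5.38  0.95 13.89]
```

In the tool's units: -0.027 m / 0.3 = -0.09, -0.015 m / 0.3 = -0.05.

```bash
echo '[[[0,0,-0.0267,0,0,0,0],[0,0,-0.05,0,0,0,0],[0,-0.09,-0.05,0,0,0,0],[0,-0.09,-0.05,0,0,0,0],[0,-0.09,-0.0267,0,0,0,0]]]' | python3 -m jog>/dev/null; python3 chk.py;  echo '[[[0,0,0.0067,0,0,0,0],[0,0,0.0067,0,0,0,0]]]' | python3 -m jog>/dev/null; python3 chk.py; echo '[[[0,0,0.0067,0,0,0,0],[0,0,0.0067,0,0,0,0]]]' | python3 -m jog>/dev/null; python3 chk.py;echo '[[[0,0,0.0033,0,0,0,0],[0,0,0.0033,0,0,0,0]]]' | python3 -m jog>/dev/null; python3 chk.py
```

```text
t 5.975 unit xy mm [-70.7 -26. ] z 0.1132 rpy [ 1.7994e+02 -3.0000e-02 -7.2100e+00] F [-0.17 -0.61  0.39]
t 6.225 unit xy mm [-71.3 -26.4] z 0.1109 rpy [ 1.7994e+02  5.0000e-02 -7.2800e+00] F [-0.31 -0.88  1.88]
t 6.475 unit xy mm [-71.2 -26.1] z 0.1092 rpy [ 1.7993e+02  2.0000e-02 -7.2500e+00] F [-0.66 -0.64  1.65]
t 6.725 unit xy mm [-70.8 -25.3] z 0.1084 rpy [ 1.7998e+02 -2.0000e-02 -7.2100e+00] F [-0.14 -1.36  0.78]
```

In the tool's units: 0.001 m / 0.3 = 0.0033.

```bash
for i in 1; do echo '[[[0,0,0.0033,0,0,0,0],[0,0,0.0033,0,0,0,0]]]' | python3 -m jog>/dev/null; python3 chk.py; done;  echo '[[[0,0,0.0033,0,0,0,0],[0,0,0.0033,0,0,0,0]]]' | python3 -m jog>/dev/null; python3 chk.py; echo '[[[0,0,0.0033,0,0,0,0],[0,0,0.0033,0,0,0,0]]]' | python3 -m jog>/dev/null; python3 chk.py
```

```text
t 6.975 unit xy mm [-70.8 -25.1] z 0.1082 rpy [ 1.7998e+02 -4.0000e-02 -7.2000e+00] F [-1.74 -0.76  4.19]
t 7.225 unit xy mm [-70.8 -25.2] z 0.1076 rpy [ 1.7998e+02 -5.0000e-02 -7.2000e+00] F [-2.48 -0.95  7.01]
t 7.475 unit xy mm [-70.8 -25.2] z 0.1068 rpy [ 1.7998e+02 -5.0000e-02 -7.2000e+00] F [-2.01 -0.13  6.93]
```

```bash
echo '[[[0,0,0.0033,0,0,0,0],[0,0,0.0033,0,0,0,0]]]' | python3 -m jog>/dev/null; python3 chk.py;  echo '[[[0,0,0.0033,0,0,0,0],[0,0,0.0033,0,0,0,0]]]' | python3 -m jog>/dev/null; python3 chk.py; echo '[[[0,0,0.0033,0,0,0,0],[0,0,0.0033,0,0,0,0]]]' | python3 -m jog>/dev/null; python3 chk.py
```

```text
t 7.725 unit xy mm [-70.8 -25.2] z 0.1058 rpy [ 1.7998e+02 -6.0000e-02 -7.2000e+00] F [-2.77 -1.56  7.97]
t 7.975 unit xy mm [-70.8 -25.2] z 0.1049 rpy [ 1.7998e+02 -6.0000e-02 -7.2100e+00] F [-3.67 -1.11  7.97]
t 8.225 unit xy mm [-70.8 -25.1] z 0.1039 rpy [ 1.7998e+02 -6.0000e-02 -7.2000e+00] F [-3.26 -1.49  8.31]
```

In the tool's units: 0.001 m / 0.3 = 0.0033.

```bash
echo '[[[0,0,0.0033,0,0,0,0],[0,0,0.0033,0,0,0,0]]]' | python3 -m jog>/dev/null; python3 chk.py;  echo '[[[0,0,0.0033,0,0,0,0],[0,0,0.0033,0,0,0,0]]]' | python3 -m jog>/dev/null; python3 chk.py; echo '[[[0,0,0.0033,0,0,0,0],[0,0,0.0033,0,0,0,0]]]' | python3 -m jog>/dev/null; python3 chk.py
python3 - <<'E'
from h import *
im=bot.grab_frame('top');cv2.imwrite('pics/t2.png',cv2.resize(im[95:225,185:365],None,fx=4.4,fy=4.4,interpolation=cv2.INTER_CUBIC))
E
```

```text
t 8.475 unit xy mm [-70.8 -25.2] z 0.1027 rpy [ 1.7998e+02 -6.0000e-02 -7.2000e+00] F [-2.33 -1.3   6.7 ]
t 8.725 unit xy mm [-70.8 -25.2] z 0.1017 rpy [ 1.7998e+02 -5.0000e-02 -7.2000e+00] F [-3.14 -0.63  7.42]
t 8.975 unit xy mm [-70.8 -25.2] z 0.1008 rpy [ 1.7998e+02 -6.0000e-02 -7.2000e+00] F [-2.69 -0.57  7.97]
```

View pics/t2.png

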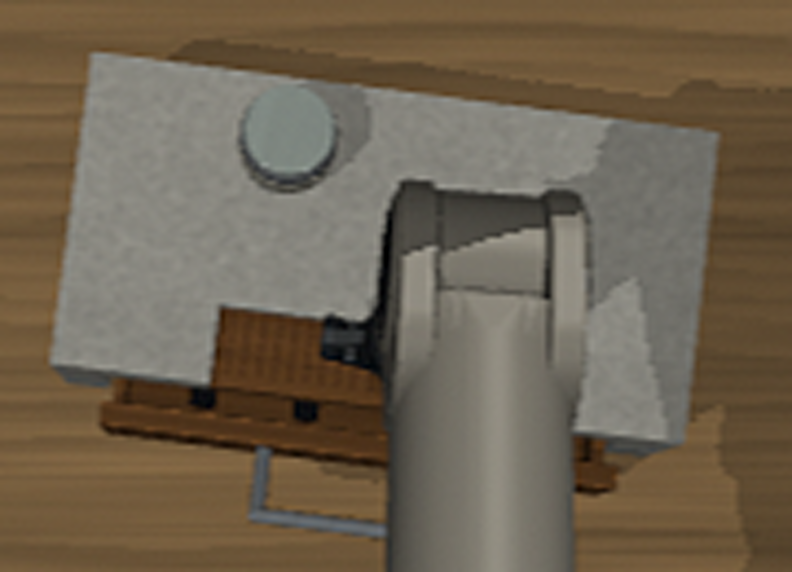

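The drawer has sprung about 32 mm ajar: the bar's left end moved from crop (262,466) to (255,517). The bar is now at unit x ≈ -177, so the clear gap behind it is centred at about -152. Lift out and hook the shut fingers behind the bar.

In the tool's units: -0.081 m / 0.3 = -0.27, -0.045 m / 0.3 = -0.15.

```bash
echo '[[[0,0,-0.0667,0,0,0,0],[0,0,-0.15,0,0,0,0],[-0.1,-0.04,-0.15,0,0,0,0],[-0.2,-0.0833,-0.15,0,0,0,0],[-0.27,-0.0833,-0.15,0,0,0,0]]]' | python3 -m jog>/dev/null; echo '[[[0,0,0,0,0,0,0],[0,0,0,0,0,0,0],[0,0,0,0,0,0,0]]]' | python3 -m jog>/dev/null; python3 chk.py
python3 - <<'E'
from h import *
im=bot.grab_frame('scene');cv2.imwrite('pics/s3.png',cv2.resize(im[100:300,100:320],None,fx=3,fy=3,interpolation=cv2.INTER_CUBIC))
q=np.load('pose.npz')
p=np.array([[185,95]])+(np.array([[255,517]])+.5)/4.4-.5
print(q['M'].T@(ray('top',p,.1)[0,:2]-q['o']))
E
```

```text
t 10.025 unit xy mm [-1.512e+02 -1.000e-01] z 0.1441 rpy [-1.7999e+02 -3.0000e-02 -7.2100e+00] F [0.48 0.09 0.39]
[-0.17815344  0.06052551]
```

View pics/s3.png

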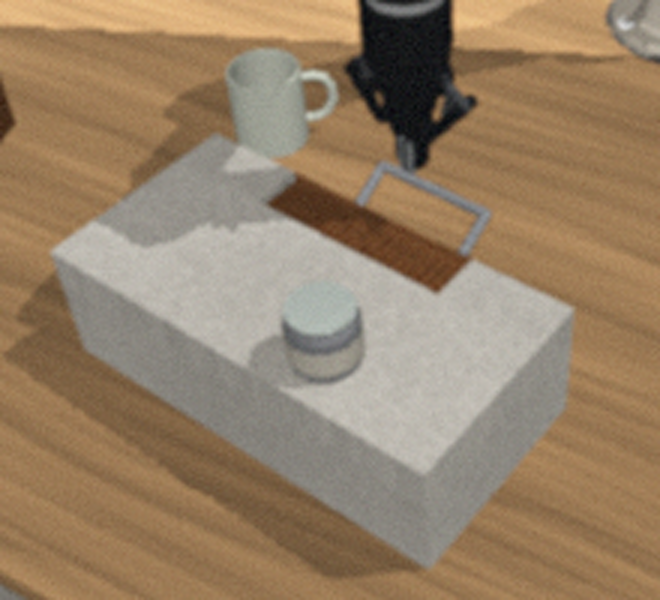

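The finger hangs above the gap behind the bar at (410,155), and the drawer is about 33 mm out. Descend.

In the tool's units: 0.03 m / 0.3 = 0.1, -0.002 m / 0.3 = -0.0067.

```bash
echo '[[[-0.0067,0,0.04,0,0,0,0],[-0.0067,0,0.08,0,0,0,0],[-0.0067,0,0.1,0,0,0,0]]]' | python3 -m jog>/dev/null; python3 chk.py;  echo '[[[0,0,0.0333,0,0,0,0],[0,0,0.0667,0,0,0,0],[0,0,0.1,0,0,0,0],[0,0,0.1,0,0,0,0],[0,0,0.1,0,0,0,0]]]' | python3 -m jog>/dev/null; python3 chk.py; echo '[[[-0.02,0,0,0,0,0,0],[-0.04,0,0,0,0,0,0],[-0.06,0,0,0,0,0,0],[-0.08,0,0,0,0,0,0],[-0.1,0,0,0,0,0,0]]]' | python3 -m jog>/dev/null; python3 chk.py
```

```text
t 10.45 unit xy mm [-1.55e+02 -1.00e-01] z 0.1126 rpy [ 1.8e+02  1.6e-01 -7.2e+00] F [-1.03  0.01  0.17]
t 11.075 unit xy mm [-153.8    0. ] z 0.0845 rpy [ 1.8e+02 -3.0e-02 -7.2e+00] F [-1.01 -0.43  0.43]
t 11.7 unit xy mm [-184.1    0. ] z 0.0846 rpy [-1.8e+02 -5.0e-02 -7.2e+00] F [0.49 0.08 0.84]
```

In the tool's units: -0.03 m / 0.3 = -0.1, -0.024 m / 0.3 = -0.08.

```bash
echo '[[[-0.02,0,0,0,0,0,0],[-0.04,0,0,0,0,0,0],[-0.06,0,0,0,0,0,0],[-0.08,0,0,0,0,0,0],[-0.1,0,0,0,0,0,0]]]' | python3 -m jog>/dev/null; python3 chk.py; echo '[[[-0.0133,0,0,0,0,0,0],[-0.0267,0,0,0,0,0,0],[-0.04,0,0,0,0,0,0],[-0.0467,0,0,0,0,0,0],[-0.0467,0,0,0,0,0,0]]]' | python3 -m jog>/dev/null; python3 chk.py
```

```text
t 12.325 unit xy mm [-214.4   -0. ] z 0.0843 rpy [180.   -0.   -7.2] F [ 0.98 -0.42  1.48]
t 12.95 unit xy mm [-2.286e+02 -1.000e-01] z 0.0841 rpy [ 1.7999e+02  6.0000e-02 -7.2000e+00] F [ 0.21  0.79 -0.1 ]
```

Pull on in small steps until the stop is felt.

In the tool's units: -0.002 m / 0.3 = -0.0067.

```bash
for k in 1; do echo '[[[-0.0067,0,0,0,0,0,0],[-0.0067,0,0,0,0,0,0]]]' | python3 -m jog>/dev/null; python3 chk.py; done; echo '[[[-0.0067,0,0,0,0,0,0],[-0.0067,0,0,0,0,0,0]]]' | python3 -m jog>/dev/null; python3 chk.py; echo '[[[-0.0067,0,0,0,0,0,0],[-0.0067,0,0,0,0,0,0]]]' | python3 -m jog>/dev/null; python3 chk.py
```

```text
t 13.2 unit xy mm [-2.302e+02 -1.000e-01] z 0.0842 rpy [ 1.7999e+02  1.0000e-02 -7.2000e+00] F [-0.29 -1.05 -1.04]
t 13.45 unit xy mm [-2.303e+02 -1.000e-01] z 0.0845 rpy [-180.     -0.22   -7.2 ] F [ 4.59 -1.04 -4.81]
t 13.7 unit xy mm [-2.303e+02 -1.000e-01] z 0.0848 rpy [-179.98   -0.46   -7.21] F [ 8.26 -0.41 -7.07]
```

The stop is felt at x = -230. Ease forward off the bar, then lift and back away.

In the tool's units: 0.012 m / 0.3 = 0.04, 0.005 m / 0.3 = 0.0167.

```bash
echo '[[[0.0167,0,0,0,0,0,0],[0.04,0,0,0,0,0,0],[0.04,0,0,0,0,0,0]]]' | python3 -m jog>/dev/null; python3 chk.py; echo '[[[0,0,-0.05,0,0,0,0],[0,0,-0.1333,0,0,0,0],[0,0,-0.2667,0,0,0,0],[0,0,-0.4,0,0,0,0],[0,0,-0.4667,0,0,0,0]]]' | python3 -m jog>/dev/null;echo '[[[-0.1333,0,0,0,0,0,0],[-0.2667,0,0,0,0,0,0],[-0.2667,0,0,0,0,0,0],[-0.2667,0,0,0,0,0,0]]]' | python3 -m jog>/dev/null;  python3 chk.py
python3 - <<'E'
from h import *
cv2.imwrite('pics/s4.png',bot.grab_frame('scene'))
im=bot.grab_frame('top');cv2.imwrite('pics/t4.png',im)
E
```

```text
t 14.075 unit xy mm [-222.1    0. ] z 0.0842 rpy [-1.8e+02  6.0e-02 -7.2e+00] F [-0.58 -0.33  0.32]
t 15.2 unit xy mm [-301.3   -0. ] z 0.2253 rpy [ 1.7999e+02 -1.4000e-01 -7.1900e+00] F [ 0.32 -0.51  0.06]
```

View pics/s4.png

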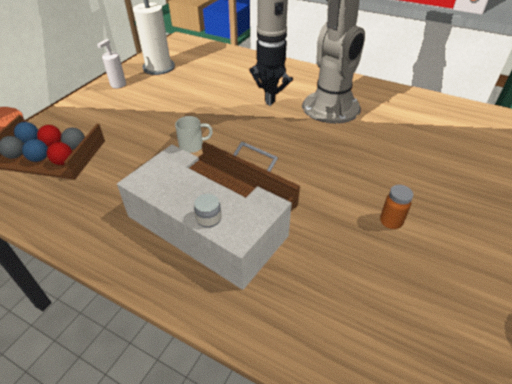

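View pics/t4.png

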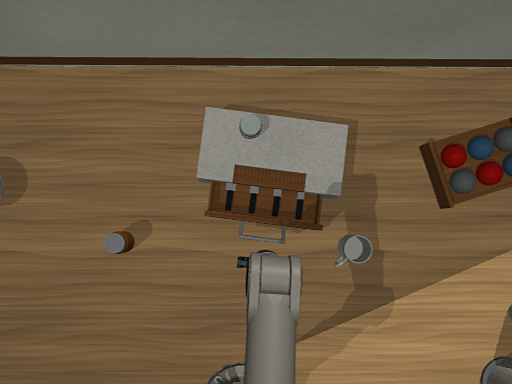

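The bar's left end is now at about (240,237), which is roughly 100 mm of travel. The mug, jar and tin are at their original pixels and the arm is clear. Hand in.

```bash
python3 -c "
from station import bot
print(bot.close_job())"
```

```text
the job is handed in; nothing more can be done
None
```

I released the drawer by its hidden catch and pulled it open to its stop; it is let go, with the mug, jar and tin unmoved in the camera views, and the job is handed in (no verdict was shown).

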